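# Set a film coater's gap with a gauge blade

### The job

Set the gap of the film coater: pick up the wide-bladed gauge by its handle, lay it flat on the coater's bed and slide the blade, straight and central, under the raised coating head until the dark line across the blade is level with the front face of the bridge, and let go of it. Then push the coating head down by the round pad on its top until it rests on the blade, and leave the gauge there. Do not disturb the narrow-bladed gauge, the petri dish, the marker or the flask.

Things in the scene. Friction and masses are not known exactly. Their poses are not given: they have to be found in the camera images.
- wide_gauge_grip (a point): Centre of the loose wide gauge's upright black handle: 40 mm long along the blade, 12 mm thick across it, from 8 to 60 mm above the underside. The gauge (about 150 g) lies flat on the worktop, balances about 15 mm ahead of this point. x points from handle to blade tip, z up. This point is 40 mm above the underside, 115 mm behind the tip, on the centre line.
- wide_gauge_line (a point): Point on the wide gauge's underside straight below the dark 2 mm line across its blade: 60 mm behind the tip, 55 mm ahead of wide_gauge_grip and 40 mm lower; same axes. The blade is a flat steel plate 140 mm long, 40 mm wide, 8 mm thick (last 6 mm of the tip 5 mm); its rear end is 25 mm behind wide_gauge_grip.
- narrow_gauge_grip (a point): Centre of the handle of the narrow-bladed gauge: the same make and size in all but its blade, which is only 18 mm wide. Not to be used; leave it lying.
- mouth (a point): Mouth of the coater's gap: on the bed's flat top, midway along the foot of the grey bridge's front face. x points level into the gap, y across, z up. The coater is fixed; its aluminium bed, 160 x 140 mm, top 20 mm above the worktop, reaches 90 mm in front of this point, 70 mm behind and 70 mm to each side. Bridge: 110 mm wide, 40 mm deep, top 52 mm above the bed.
- head_pad (a point): Centre of the top of the round black pad (44 mm across) of the coating head; 20 mm behind the mouth in x, 77 to 80 mm above the bed at the start. The steel head, 34 mm deep, 60 mm wide, hangs between the bridge's columns (66 mm apart), its underside 13 to 16 mm above the bed at the start.
- coating_head (a joint): How far the coating head is pushed down, in m: 0 is topmost, with a 16 mm gap over the bed; it starts between 0 and 0.003, and reads 0.008 when it rests on the 8 mm blade; end of travel 0.012. It slides stiffly, needing about 4 to 5 N, and stays where it is left.
- petri_dish_mid (a point): Bystander: a clear round petri dish, 59 mm across and 15 mm high, loose on the worktop.
- marker_mid (a point): Bystander: a marker pen, 137 mm long and 14 mm high, loose on the worktop.
- flask_mid (a point): Bystander: a conical flask, 64 mm across and 104 mm high, loose on the worktop; its mid-height.
Not all that is in view belongs to the job. What is shaped like the part that bears wide_gauge_grip but orange is not meant.

How it is judged:
On the way, in this order (a step that is already met when the one before it is completed fails the run):
1. The wide gauge lies in the gap with its line level with the bridge's front face, let go, the head still up (x of wide_gauge_line in the frame of mouth between -0.004 and 0.004 m and y of wide_gauge_line in the frame of mouth between -0.008 and 0.008 m and z of wide_gauge_line in the frame of mouth between -0.003 and 0.003 m and x of wide_gauge_grip in the frame of mouth below -0.03 m and angle between the x axis of wide_gauge_line and the x axis of mouth, either way round below 0.08 rad and value of joint coating_head below 0.005 m and contact force between the fingers and wide_gauge below 0.05 N), for 0.2 s.
2. The coating head has been pushed down onto the blade (x of wide_gauge_line in the frame of mouth between -0.004 and 0.004 m and y of wide_gauge_line in the frame of mouth between -0.008 and 0.008 m and z of wide_gauge_line in the frame of mouth between -0.003 and 0.003 m and x of wide_gauge_grip in the frame of mouth below -0.03 m and angle between the x axis of wide_gauge_line and the x axis of mouth, either way round below 0.08 rad and value of joint coating_head between 0.0065 and 0.0095 m), for 0.2 s.
At the end, for the whole second after the job is handed in: The wide gauge lies at rest on the bed (within 3 mm of flat on it), its handle in front of the bridge, its line within 4 mm of the bridge's front face, within 8 mm of the gap's middle and within 0.08 rad of straight, and the coating head rests on the blade (within 1.5 mm: joint 0.0065 to 0.0095) (all of step 2 and linear speed of wide_gauge below 0.01 m/s); the robot touches nothing.
It fails at once if The narrow gauge is moved by more than 30 mm (distance of narrow_gauge_grip from where it was at the start of the episode above 0.03 m).
It fails at once if The petri dish is moved by more than 30 mm (distance of petri_dish_mid from where it was at the start of the episode above 0.03 m).
It fails at once if The marker is moved by more than 30 mm (distance of marker_mid from where it was at the start of the episode above 0.03 m).
It fails at once if The flask is moved by more than 30 mm (distance of flask_mid from where it was at the start of the episode above 0.03 m).
It also fails if it takes over 51 s, if anything falls off the work surface, if the arm or the gripper's body presses on something with over 40 N, if the wrist force passes 120 N, or if a joint passes its speed limit or range.

### The arm

A 6-joint arm with a two-finger parallel gripper is mounted at the origin on a cart in front of the work surface, level with it; the furniture and walls round the work are solid. World frame = base frame: x ahead of the robot, y to its left, z up, the work surface at z = 0. Lengths are in m, angles in rad, forces in N, time in s.
With the tool pointing down it reaches from about 0.35 to 0.775 m from the base axis. Payload 5.5 kg.
Tool frame: the origin (TCP) lies at the very end of the fingers, on their centre line; the grasp point (between the pads) lies 19 mm behind it; z points along the fingers, y is the line along which they close (so a half turn about z gives the same grasp; the last joint's range is limited). The gripper opens to 85 mm and grips with 20 to 120 N. Pads are 22 mm wide; open, the fingers measure 114 mm over their backs; the gripper's body (76 mm by 85 mm) begins 54 mm behind the grasp point. The pads swing forward as they close: fully open they stand 13 mm farther back than shut.
Start: joints at [-1.318, 0.313, 0.046, 1.304, 0, 1.431], TCP at [0.22, -0.531, 0.231] pointing down, gripper open.
Joint ranges: [-2.76, 2.76], [-0.86, 1.69], [-1.03, 1.26], [-2.2, 2.34], [-1.47, 1.5], [-3.14, 3.14]. Speed limits (rad/s): [2.57, 2.57, 3.14, 3.14, 3.14, 3.14].

### API

Orientations are given as a unit quaternion [w, x, y, z].
In Python, from workcell import env, imaging, ticket gives the robot as it stands. The module is installed in compiled form; this text tells all that it offers.
- The arm moves only by the tool apply_moves, never from a script. Its argument "rows" is a list of rows, each an object with "xyz": the shift along the tool's x, y, z in mm, a list of three; "turn": the turn, a rotation vector about the tool's x, y, z in rad, a list of three; "grip": the opening, from 0 (shut) to 1 (fully open). A call has 1 to 12 rows; each row is the pose to reach, as a shift and turn from the pose commanded when the call began, along the tool's axes at that moment; what a row does not reach only later rows make up. A row lasts 1/12 s, in which the tool goes at most 41.7 mm and 7.16 degrees, less where a joint would pass 70% of its speed; a pose out of reach is approached as far as the arm can. A call with a gripper value outside its range is refused whole. The fingers move at their own pace and stop on an object; "force" is the grip in N (left out, the last holds). Time passes only in rows, so rows that repeat a pose let the fingers close. It gives the time, the measured TCP pose, the force, the opening and the grip force at its end, in the units of the state.
- env.get_state(): the state, without advancing time (a new reading comes with each control period).
- imaging.read_camera(name): name is "side" or "top" or "wrist"; returns a dict with "color" (420x560x3 uint8, blue, green, red), "z_map" (420x560 float32, m along the optical axis (not along the pixel's ray), 0 where there is no reading), "camera_matrix" (3x3 intrinsics, pixels), "k1" (the pictures are not rectified: a ray, as slopes to the right and down, at radius r is drawn at 1 + k1 r^2 times it, then the intrinsics apply), "view" (4x4, takes a point from world to camera coordinates). Camera axes: x right, y down, z forward; pixel columns grow to the right and rows downward; lengths in m; the calibration is good to about 2 mm. A picture is of the moment at which its call begins.
- ticket.hand_in(): hands the job in; it is judged then, once.
The state is a dict: "clock": time; "joint_pos": joint angles; "qvel": joint speeds; "tau": joint torques, N m; "tcp_pos": TCP position; "orientation": TCP orientation; "wrist_force": force on the tool from outside, world axes, zero at the start; "ft_torque": the same for the moment, N m; "finger_gap": finger opening in m; "grip_force": force on a finger pad.
Only numpy, scipy, OpenCV 4.12 (cv2) and the standard library are available. Lean on these libraries where they do the work, as an engineer would, in place of code of your own. Each camera call takes 0.05 s, during which the arm holds its last target. There are 200 camera calls.

## Working session

There is one attempt and no reset: what is moved stays moved. The work goes in short steps, Python scripts to look and compute and a tool call to move; the robot and the scene stay as the last step left them, time stands still between calls to the robot, and variables do not carry over. Pictures are saved under pics/ and viewed, at most 10 in all, crops included, and the job is handed in when it is done.

Besides the shell and the picture viewer there is one more tool, called after "Call:" in YAML: its name, and indented under it one key for each argument. apply_moves: Moves the arm, as the interface text tells. Its arguments: {"type":"object","properties":{"rows":{"type":"array"},"force":{"type":"number"}},"required":["rows"]}

```bash
mkdir -p pics
cat > h.py <<'E'
import numpy as np, cv2
from workcell import env, imaging, ticket
def snap(n):
    c=imaging.read_camera(n); np.savez(f'{n}.npz',**c); return c
def load(n): return dict(np.load(f'{n}.npz'))
def ray(c,uv):
    K=c['camera_matrix']; k1=float(c['k1'])
    uv=np.atleast_2d(np.array(uv,float))
    d=np.c_[(uv[:,0]-K[0,2])/K[0,0],(uv[:,1]-K[1,2])/K[1,1]]
    s=d.copy()
    for _ in range(20): s=d/(1+k1*(s**2).sum(1,keepdims=True))
    V=c['view']; R=V[:3,:3]; o=-R.T@V[:3,3]
    return o, np.c_[s,np.ones(len(s))]@R   # per unit depth
def plane(c,uv,z):
    o,d=ray(c,uv); return o+d*((z-o[2])/d[:,2])[:,None]
def deep(c,uv):
    o,d=ray(c,uv); uv=np.atleast_2d(uv).astype(int); return o+d*c['z_map'][uv[:,1],uv[:,0]][:,None]
def rel(p,s=None):
    from scipy.spatial.transform import Rotation as R
    s=s or env.get_state(); q=s['orientation']; r=R.from_quat([q[1],q[2],q[3],q[0]])
    return r.inv().apply(np.array(p)-s['tcp_pos'])*1000
E
python3 - <<'E'
from h import *
ims=[]
for n in('top','side'):
    c=snap(n); cv2.imwrite(f'pics/{n}0.png',c['color']); print(n,c['k1'],c['camera_matrix'],c['view'])
print(env.get_state())
E
```

```text
top -0.05452278632076162 [[461.5954025    0.         282.24841788]
 [  0.         461.5954025  209.7566839 ]
 [  0.           0.           1.        ]] [[-0.01146542 -0.99992946 -0.00310012 -0.00924671]
 [-0.99561973  0.01170359 -0.09275979  0.51617133]
 [ 0.09278953  0.00202301 -0.99568369  1.3214411 ]
 [ 0.          0.          0.          1.        ]]
side -0.03760211604961226 [[430.52725516   0.         288.08957618]
 [  0.         430.52725516 209.12565998]
 [  0.           0.           1.        ]] [[-0.86223405  0.50650157  0.00293259  0.45231515]
 [ 0.44655988  0.76290022 -0.46751206 -0.17178626]
 [-0.23903286 -0.40179524 -0.88398183  1.54716579]
 [ 0.          0.          0.          1.        ]]
{'clock': 0.1, 'joint_pos': array([-1.31760448e+00,  3.13932789e-01,  4.51220185e-02,  1.30357626e+00,
        4.58765505e-06,  1.43120093e+00]), 'qvel': array([ 0.00151113, -0.00269931,  0.00245101, -0.00079219,  0.00119169,
        0.00177905]), 'tau': array([ 1.68584684e-03, -4.81727064e+01,  2.99243259e+01,  1.28037517e-02,
       -9.08941274e-05, -5.42347180e-06]), 'tcp_pos': array([ 0.21997585, -0.53079302,  0.2305058 ]), 'orientation': array([-7.94198099e-04,  9.80776370e-01,  1.95133490e-01, -4.28600828e-05]), 'wrist_force': array([ 0.22837293, -0.50523027,  0.15408362]), 'ft_torque': array([-0.01711046,  0.09500373,  0.02642339]), 'grip_force': 0.0, 'finger_gap': 0.08557253118760269}
```

View pics/top0.png

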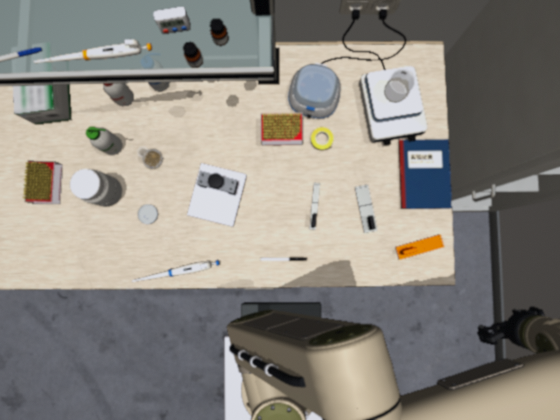

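View pics/side0.png

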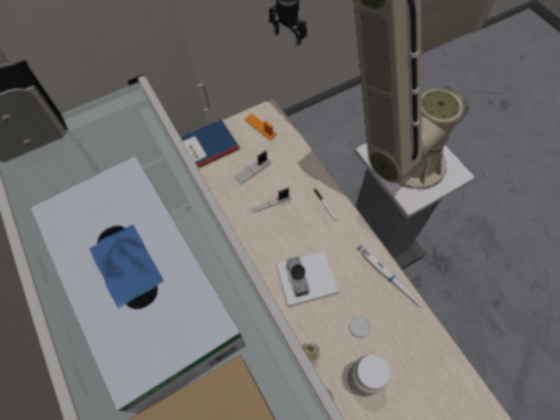

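Top view: wide gauge at about (365,208) with its handle near (370,223) and its tip up. The narrow gauge is at (315,205), the coater at (217,193) with its bed front facing the robot, the petri dish at (148,214), the flask at about (150,158) and the marker at about (283,259). The orange decoy is at (420,246). The side view agrees.

Run:
```python
from h import *
c=load('top'); im=c['color']
a=cv2.resize(im[155:235,180:260],None,fx=5,fy=5,interpolation=cv2.INTER_CUBIC)
b=cv2.resize(im[175:245,340:390],None,fx=5.7,fy=5.7,interpolation=cv2.INTER_CUBIC)[:400]
b=cv2.copyMakeBorder(b,0,400-b.shape[0],0,0,cv2.BORDER_CONSTANT)
cv2.imwrite('pics/crop1.png',np.hstack([a,b]))
# height-based: world points for all pixels
v,u=np.mgrid[0:420,0:560]; uv=np.c_[u.ravel(),v.ravel()]
P=deep(c,uv).reshape(420,560,3); np.save('P.npy',P)
hsv=cv2.cvtColor(im,cv2.COLOR_BGR2HSV)
for nm,(x0,x1,y0,y1) in dict(wide=(345,385,178,240),narrow=(300,330,175,240)).items():
    m=np.zeros((420,560),bool); m[y0:y1,x0:x1]=1
    for lab,zl,zh in(('handle',.035,.075),('blade',.004,.02)):
        q=P[m&(P[...,2]>zl)&(P[...,2]<zh)]; print(nm,lab,len(q),q.mean(0),q.min(0),q.max(0),cv2.minAreaRect((q[:,:2]*1000).astype(np.float32)))
m=np.zeros((420,560),bool); m[155:235,180:260]=1
for lab,zl,zh in(('bed',.015,.026),('bridge',.066,.08),('pad',.09,.11)):
    q=P[m&(P[...,2]>zl)&(P[...,2]<zh)]; print(lab,len(q),q.mean(0),cv2.minAreaRect((q[:,:2]*1000).astype(np.float32)))
```

```text
wide handle 77 [ 0.47534957 -0.26948372  0.0562531 ] [ 0.45576037 -0.27745389  0.03579237] [ 0.49506791 -0.26238416  0.06492633] ((475.6585998535156, -271.33526611328125), (39.18907165527344, 13.255071640014648), 10.901880264282227)
wide blade 727 [ 0.52388699 -0.25950584  0.00790076] [ 0.42794112 -0.31930493  0.00400323] [ 0.61054115 -0.19853104  0.01855537] ((519.4067993164062, -258.8026123046875), (116.76725769042969, 181.64784240722656), 88.5638656616211)
narrow handle 63 [ 0.48421723 -0.10487095  0.05877161] [ 0.46541984 -0.11109742  0.03799653] [ 0.50255219 -0.0988182   0.0666224 ] ((484.0320129394531, -105.11553955078125), (11.817826271057129, 37.46254348754883), 87.84314727783203)
narrow blade 388 [ 0.5346542  -0.10849768  0.00722531] [ 0.43054539 -0.15413601  0.00400673] [ 0.62096231 -0.06637573  0.01802146] ((525.4561157226562, -110.74391174316406), (86.06996154785156, 190.25965881347656), 89.11441040039062)
bed 1853 [0.55307074 0.17764347 0.02026657] ((565.736572265625, 177.17755126953125), (141.22605895996094, 160.35995483398438), 75.16397094726562)
bridge 362 [0.59293381 0.16699163 0.07218588] ((594.47021484375, 169.36001586914062), (110.24838256835938, 40.67229080200195), 75.6568603515625)
pad 196 [0.59383179 0.16903983 0.09887081] ((593.4890747070312, 169.10223388671875), (41.377418518066406, 42.31167221069336), 84.69803619384766)
```

View pics/crop1.png

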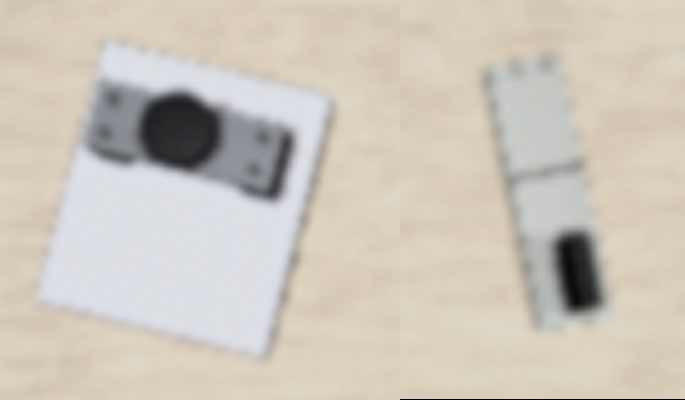

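The crop shows the coater bed tilted about 15° clockwise with the pad at its rear, and the gauge tip pointing up with its dark line at crop (545,172). The depth-based sizes match the given ones: 39x13 handle, 141x160 bed, 110x41 bridge. Yaw is +10.9° for the gauge and -14.6° for the mouth, with the mouth at about (0.575, 0.1746).

Run:
```python
from h import *
print(rel([.4757,-.2710,.13]))
```

```text
[ 335.66658432 -141.96797358  100.80528445]
```

Call:
apply_moves:
  rows:
    - {"xyz": [30,-13,0],"turn": [0,0,0.03],"grip": 1}
    - {"xyz": [65,-27,5],"turn": [0,0,0.08],"grip": 1}
    - {"xyz": [100,-42,15],"turn": [0,0,0.12],"grip": 1}
    - {"xyz": [135,-57,25],"turn": [0,0,0.16],"grip": 1}
    - {"xyz": [170,-72,35],"turn": [0,0,0.2025],"grip": 1}
    - {"xyz": [205,-87,45],"turn": [0,0,0.2025],"grip": 1}
    - {"xyz": [240,-102,55],"turn": [0,0,0.2025],"grip": 1}
    - {"xyz": [275,-116,65],"turn": [0,0,0.2025],"grip": 1}
    - {"xyz": [305,-129,80],"turn": [0,0,0.2025],"grip": 1}
    - {"xyz": [325,-137,92],"turn": [0,0,0.2025],"grip": 1}
    - {"xyz": [335.7,-142,100.8],"turn": [0,0,0.2025],"grip": 1}
    - {"xyz": [335.7,-142,100.8],"turn": [0,0,0.2025],"grip": 1}

```text
clock: 1.1
tcp_pos: [0.4759, -0.2689, 0.1281]
orientation: [-0.002, 0.995, 0.097, -0.001]
wrist_force: [-0.4, -0.4, -0.4]
finger_gap: 0.0853
grip_force: 0.0
```

Run:
```python
from h import *
c=snap('wrist'); cv2.imwrite('pics/w1.png',c['color'])
s=env.get_state(); print(s['clock'],s['tcp_pos'],s['orientation'])
v,u=np.mgrid[0:420,0:560]; P=deep(c,np.c_[u.ravel(),v.ravel()]).reshape(420,560,3)
z=P[...,2]; ok=(abs(P[...,0]-.4757)<.05)&(abs(P[...,1]+.271)<.04)&(c['z_map']>0)
q=P[ok&(z>.05)&(z<.068)]; print(len(q),q.mean(0),cv2.minAreaRect((q[:,:2]*1000).astype(np.float32)))
print(rel([.4757,-.271,.021]))
```

```text
1.15 [ 0.47541835 -0.27037263  0.12919328] [-8.07260705e-04  9.95377800e-01  9.60257811e-02 -1.19719322e-03]
1114 [ 0.47520002 -0.26927474  0.05935619] ((473.6650390625, -269.7275085449219), (39.33698272705078, 11.637983322143555), 10.90937328338623)
[  0.39761212   0.86839357 108.19125263]
```

View pics/w1.png

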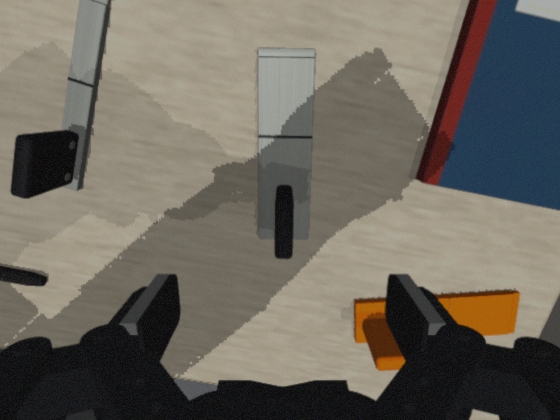

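The wrist view confirms the grasp: blade and handle upright, with the handle at (284,222) and the line at row 137. The orange decoy sits well behind the finger positions. Descending to grip.

Call:
apply_moves:
  rows:
    - {"xyz": [-1,-1,25],"turn": [0,0,0],"grip": 1}
    - {"xyz": [-1,-1,55],"turn": [0,0,0],"grip": 1}
    - {"xyz": [-1,-1,85],"turn": [0,0,0],"grip": 1}
    - {"xyz": [-1,-1,100],"turn": [0,0,0],"grip": 1}
    - {"xyz": [-1,-1,108],"turn": [0,0,0],"grip": 1}
    - {"xyz": [-1,-1,108],"turn": [0,0,0],"grip": 0.5}
    - {"xyz": [-1,-1,108],"turn": [0,0,0],"grip": 0.25}
    - {"xyz": [-1,-1,108],"turn": [0,0,0],"grip": 0}
    - {"xyz": [-1,-1,108],"turn": [0,0,0],"grip": 0}
    - {"xyz": [-1,-1,108],"turn": [0,0,0],"grip": 0}
    - {"xyz": [-1,-1,108],"turn": [0,0,0],"grip": 0}
    - {"xyz": [-1,-1,108],"turn": [0,0,0],"grip": 0}
  force: 60

```text
clock: 2.15
tcp_pos: [0.4753, -0.2711, 0.0235]
orientation: [0.001, 0.995, 0.095, 0.001]
wrist_force: [-0.2, -0.8, 4.9]
finger_gap: 0.0116
grip_force: 59.5
```

Call:
apply_moves:
  rows:
    - {"xyz": [0,0,-8],"turn": [0,0,0],"grip": 0}
    - {"xyz": [0,0,-25],"turn": [0,0,0],"grip": 0}
    - {"xyz": [0,0,-50],"turn": [0,0,0],"grip": 0}
    - {"xyz": [0,0,-80],"turn": [0,0,0],"grip": 0}
    - {"xyz": [0,0,-110],"turn": [0,0,0],"grip": 0}
    - {"xyz": [0,0,-130],"turn": [0,0,0],"grip": 0}
    - {"xyz": [0,0,-140],"turn": [0,0,0],"grip": 0}
    - {"xyz": [0,0,-140],"turn": [0,0,0],"grip": 0}

```text
clock: 2.82
tcp_pos: [0.4759, -0.2716, 0.1651]
orientation: [0.002, 0.995, 0.095, 0.002]
wrist_force: [0.3, -0.6, -1.9]
finger_gap: 0.0113
grip_force: 58.6
```

Run:
```python
from h import *
s=env.get_state(); print(s['clock'],s['tcp_pos'],s['orientation'],s['finger_gap'])
m=np.array([.5752,.1746]); a=np.radians(-14.6); ex=np.array([np.cos(a),np.sin(a)])
p=m-ex*.140; print(p, rel([*p,.16]))
c=snap('wrist'); cv2.imwrite('pics/w2.png',c['color'])
```

```text
2.8167 [ 0.47589133 -0.27157717  0.16513908] [0.00161025 0.99546384 0.09511319 0.00162375] 0.011276875807255966
[0.43972072 0.20988971] [  55.64373706 -479.62045314    3.61620129]
```

View pics/w2.png

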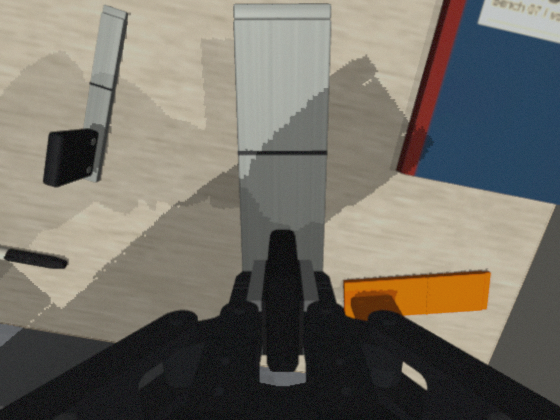

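The gauge is held squarely by the handle, with the line at row 152 and the blade upright in view. Carrying it over to the coater.

Call:
apply_moves:
  rows:
    - {"xyz": [2,-15,0],"turn": [0,0,0.02],"grip": 0}
    - {"xyz": [5,-45,0],"turn": [0,0,0.05],"grip": 0}
    - {"xyz": [10,-85,0],"turn": [0,0,0.1],"grip": 0}
    - {"xyz": [15,-125,0],"turn": [0,0,0.15],"grip": 0}
    - {"xyz": [20,-165,0],"turn": [0,0,0.2],"grip": 0}
    - {"xyz": [24,-205,0],"turn": [0,0,0.25],"grip": 0}
    - {"xyz": [29,-245,0],"turn": [0,0,0.3],"grip": 0}
    - {"xyz": [34,-285,0],"turn": [0,0,0.35],"grip": 0}
    - {"xyz": [38,-325,0],"turn": [0,0,0.4],"grip": 0}
    - {"xyz": [42,-365,0],"turn": [0,0,0.445],"grip": 0}
    - {"xyz": [47,-400,0],"turn": [0,0,0.445],"grip": 0}
    - {"xyz": [50,-430,0],"turn": [0,0,0.445],"grip": 0}

```text
clock: 3.87
tcp_pos: [0.4228, 0.0038, 0.1609]
orientation: [-0.017, 0.995, -0.102, -0.0]
wrist_force: [-0.3, 0.3, -2.3]
finger_gap: 0.0115
grip_force: 59.2
```

Call:
apply_moves:
  rows:
    - {"xyz": [0,0,0],"turn": [0,0,0],"grip": 0}
    - {"xyz": [0,0,0],"turn": [0,0,0],"grip": 0}
    - {"xyz": [0,0,0],"turn": [0,0,0],"grip": 0}

```text
clock: 4.12
tcp_pos: [0.4248, 0.0036, 0.1624]
orientation: [-0.017, 0.995, -0.102, 0.001]
wrist_force: [-0.2, -0.3, -2.6]
finger_gap: 0.0111
grip_force: 59.2
```

```bash
cat > w.py <<'E'
from h import *
import sys
s=env.get_state(); print(s['clock'],s['tcp_pos'],s['orientation'],s['finger_gap'])
q=s['orientation']; print('yaw',np.degrees(2*np.arctan2(q[2],q[1])))
M=np.array([.5752,.1746]); a=np.radians(-14.6); ex=np.array([np.cos(a),np.sin(a)]); ey=np.array([-ex[1],ex[0]])
for d,z in((-.14,.16),(-.125,.046),(-.055,.046),(-.055,.041)):
    p=M+ex*d; print(d,z,rel([*p,z]).round(1))
c=snap('wrist'); cv2.imwrite(f'pics/{sys.argv[1]}.png',c['color'])
v,u=np.mgrid[0:420,0:560]; P=deep(c,np.c_[u.ravel(),v.ravel()]).reshape(420,560,3)
# in mouth frame
D=P[...,:2]-M; X=D@ex*1000; Y=D@ey*1000; Z=(P[...,2]-.02)*1000; ok=c['z_map']>0
np.savez('wm.npz',X=X,Y=Y,Z=Z,c=c['color'])
E
python3 w.py w3
```

```text
4.1167 [0.42478586 0.00359085 0.16235622] [-0.01712047  0.99461486 -0.1022059   0.00145781] 0.011084407445496176
yaw -11.734158292811708
-0.14 0.16 [ -27.3 -204.8    9.4]
-0.125 0.046 [ -12.3 -200.2  123.3]
-0.055 0.046 [  57.6 -196.7  123.2]
-0.055 0.041 [  57.6 -196.5  128.1]
```

View pics/w3.png

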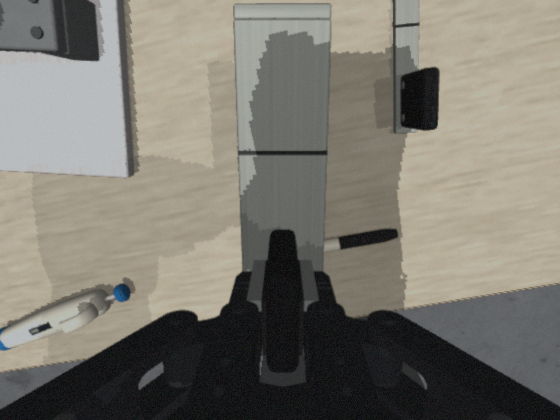

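The gauge is still held firmly. The coater is at upper left, and the move fell short because the joints were speed-limited, leaving a 2° tilt to fix.

```bash
cat >> h.py <<'E'
from scipy.spatial.transform import Rotation as R
def relrot(yawdeg,s=None):
    s=s or env.get_state(); q=s['orientation']; r=R.from_quat([q[1],q[2],q[3],q[0]])
    h=np.radians(yawdeg)/2; t=R.from_quat([np.cos(h),np.sin(h),0,0]); return (r.inv()*t).as_rotvec()
E
python3 -c "
from h import *
print(relrot(-14.6).round(4))"
```

```text
[-0.0343  0.0014  0.0501]
```

Call:
apply_moves:
  rows:
    - {"xyz": [-3,-20,1],"turn": [-0.01,0,0.01],"grip": 0}
    - {"xyz": [-6,-45,2],"turn": [-0.02,0,0.03],"grip": 0}
    - {"xyz": [-9,-70,4],"turn": [-0.034,0,0.05],"grip": 0}
    - {"xyz": [-13,-95,5],"turn": [-0.034,0,0.05],"grip": 0}
    - {"xyz": [-16,-120,6],"turn": [-0.034,0,0.05],"grip": 0}
    - {"xyz": [-19,-145,7],"turn": [-0.034,0,0.05],"grip": 0}
    - {"xyz": [-22,-165,8],"turn": [-0.034,0,0.05],"grip": 0}
    - {"xyz": [-25,-185,9],"turn": [-0.034,0,0.05],"grip": 0}
    - {"xyz": [-27,-200,9],"turn": [-0.034,0,0.05],"grip": 0}
    - {"xyz": [-27,-205,9.4],"turn": [-0.034,0,0.05],"grip": 0}
    - {"xyz": [-27,-205,9.4],"turn": [-0.034,0,0.05],"grip": 0}
    - {"xyz": [-27,-205,9.4],"turn": [-0.034,0,0.05],"grip": 0}

```text
clock: 5.17
tcp_pos: [0.4002, 0.0071, 0.1604]
orientation: [-0.017, 0.994, -0.104, 0.001]
wrist_force: [-0.6, 0.8, -1.5]
finger_gap: 0.0112
grip_force: 59.2
```

```bash
python3 w.py w4
python3 - <<'E'
from h import *
print(relrot(-14.6).round(4))
w=np.load('wm.npz'); X,Y,Z=w['X'],w['Y'],w['Z']
# blade top points in tool-ish view: columns 245..320 rows 10..220
for r in(30,60,90,120,140,170,190):
    print(r,[ (round(float(X[r,u])),round(float(Y[r,u])),round(float(Z[r,u]),1)) for u in(250,282,315)])
g=cv2.cvtColor(w['c'],cv2.COLOR_BGR2GRAY); print('line rows',[int(100+np.argmin(g[100:200,u])) for u in (255,282,310)])
def st(lab,m): print(lab,m.sum(),cv2.minAreaRect(np.c_[X[m],Y[m]].astype(np.float32)))
st('bridge',(abs(Z-52)<3)&(X>-20)&(X<70)&(abs(Y)<75)); st('bed',(abs(Z)<3)&(abs(X)<110)&(abs(Y)<90))
E
```

```text
5.1667 [0.40023167 0.00711414 0.16037324] [-1.67333378e-02  9.94452004e-01 -1.03850199e-01  5.85619394e-04] 0.011226836182831816
yaw -11.92352888938027
-0.14 0.16 [  -3.2 -206.4    7.3]
-0.125 0.046 [  12.  -201.9  121.2]
-0.055 0.046 [  81.9 -198.7  120.9]
-0.055 0.041 [  81.9 -198.5  125.9]
[-0.0333  0.0033  0.0467]
30 [(-25, -188, 123.9), (-25, -201, 124.7), (-24, -214, 124.2)]
60 [(-37, -188, 124.7), (-36, -201, 124.9), (-35, -215, 123.1)]
90 [(-49, -188, 124.5), (-48, -202, 124.4), (-47, -216, 124.6)]
120 [(-61, -189, 125.0), (-60, -202, 124.3), (-60, -217, 125.1)]
140 [(-69, -189, 125.8), (-69, -203, 124.5), (-68, -217, 125.9)]
170 [(-83, -189, 126.0), (-82, -203, 125.2), (-81, -218, 124.8)]
190 [(-92, -189, 124.8), (-91, -204, 125.6), (-91, -219, 124.6)]
line rows [152, 153, 152]
bridge 344 ((-1.3259989023208618, -40.046295166015625), (4.453608989715576, 30.21422576904297), 1.5799657106399536)
bed 15364 ((-38.5208740234375, -18.731395721435547), (103.07124328613281, 107.94487762451172), 89.83418273925781)
```

View pics/w4.png

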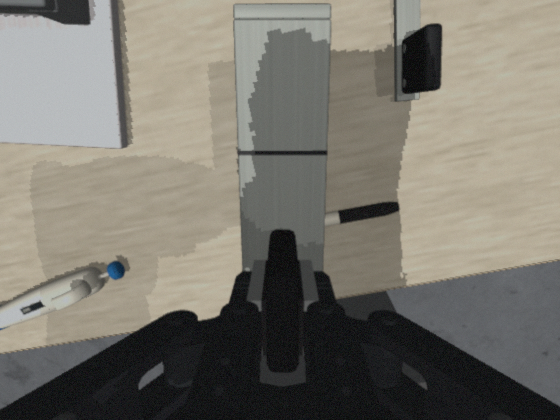

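The arm stopped at y≈0 with no contact force, so I suspect a joint limit. Checking the joints.

```bash
python3 -c "
from h import *
s=env.get_state(); print(s['joint_pos'].round(3),s['wrist_force'],s['ft_torque'])"
```

```text
[-0.209  0.012 -0.496  1.065  0.033  3.141] [ 0.33627383 -0.69365948 -2.14184092] [-0.10141775  0.08026413 -0.00120174]
```

Joint 6 is at its +3.14 limit, so I'll unwind it a full turn the other way here in clear air.

Call:
apply_moves:
  rows:
    - {"xyz": [0,0,-5],"turn": [0,0,-0.08],"grip": 0}
    - {"xyz": [0,0,-10],"turn": [0,0,-0.19],"grip": 0}
    - {"xyz": [0,0,-15],"turn": [0,0,-0.31],"grip": 0}
    - {"xyz": [0,0,-20],"turn": [0,0,-0.43],"grip": 0}
    - {"xyz": [0,0,-20],"turn": [0,0,-0.55],"grip": 0}
    - {"xyz": [0,0,-20],"turn": [0,0,-0.67],"grip": 0}
    - {"xyz": [0,0,-20],"turn": [0,0,-0.79],"grip": 0}
    - {"xyz": [0,0,-20],"turn": [0,0,-0.91],"grip": 0}
    - {"xyz": [0,0,-20],"turn": [0,0,-1.03],"grip": 0}
    - {"xyz": [0,0,-20],"turn": [0,0,-1.15],"grip": 0}
    - {"xyz": [0,0,-20],"turn": [0,0,-1.27],"grip": 0}
    - {"xyz": [0,0,-20],"turn": [0,0,-1.39],"grip": 0}

```text
clock: 6.22
tcp_pos: [0.4004, 0.0064, 0.1804]
orientation: [-0.012, 0.829, 0.56, 0.011]
wrist_force: [0.2, -0.7, -1.4]
finger_gap: 0.0113
grip_force: 59.2
```

```bash
python3 -c "
from h import *
s=env.get_state(); print(s['joint_pos'].round(3),s['tcp_pos'],s['orientation'])
q=s['orientation'];yaw=np.degrees(2*np.arctan2(q[2],q[1]));print(yaw,relrot(yaw+80), rel([.43,.1,.18]))"
```

```text
[-0.211 -0.002 -0.459  1.116  0.033  1.743] [0.40036    0.00639763 0.18035246] [-0.01241135  0.82863847  0.5595341   0.01121765]
68.05799636046697 [ 0.01600903 -0.03262521 -1.39612403] [97.83349598 -7.46743107  3.59194757]
```

Call:
apply_moves:
  rows:
    - {"xyz": [0,0,0],"turn": [0.001,-0.003,-0.116],"grip": 0}
    - {"xyz": [0,0,0],"turn": [0.003,-0.005,-0.233],"grip": 0}
    - {"xyz": [0,0,0],"turn": [0.004,-0.008,-0.349],"grip": 0}
    - {"xyz": [0,0,0],"turn": [0.005,-0.011,-0.465],"grip": 0}
    - {"xyz": [0,0,0],"turn": [0.007,-0.014,-0.582],"grip": 0}
    - {"xyz": [0,0,0],"turn": [0.008,-0.016,-0.698],"grip": 0}
    - {"xyz": [0,0,0],"turn": [0.009,-0.019,-0.814],"grip": 0}
    - {"xyz": [0,0,0],"turn": [0.011,-0.022,-0.931],"grip": 0}
    - {"xyz": [0,0,0],"turn": [0.012,-0.024,-1.047],"grip": 0}
    - {"xyz": [0,0,0],"turn": [0.013,-0.027,-1.163],"grip": 0}
    - {"xyz": [0,0,0],"turn": [0.015,-0.03,-1.28],"grip": 0}
    - {"xyz": [0,0,0],"turn": [0.016,-0.033,-1.396],"grip": 0}

```text
clock: 7.22
tcp_pos: [0.4004, 0.0064, 0.1804]
orientation: [0.0, 0.275, 0.961, -0.0]
wrist_force: [-0.4, 0.3, -2.2]
finger_gap: 0.0113
grip_force: 59.2
```

Call:
apply_moves:
  rows:
    - {"xyz": [0,0,0],"turn": [0,0,-0.116],"grip": 0}
    - {"xyz": [0,0,0],"turn": [0,0,-0.233],"grip": 0}
    - {"xyz": [0,0,0],"turn": [0,0,-0.349],"grip": 0}
    - {"xyz": [0,0,0],"turn": [0,0,-0.465],"grip": 0}
    - {"xyz": [0,0,0],"turn": [0,0,-0.582],"grip": 0}
    - {"xyz": [0,0,0],"turn": [0,0,-0.698],"grip": 0}
    - {"xyz": [0,0,0],"turn": [0,0,-0.814],"grip": 0}
    - {"xyz": [0,0,0],"turn": [0,0,-0.931],"grip": 0}
    - {"xyz": [0,0,0],"turn": [0,0,-1.047],"grip": 0}
    - {"xyz": [0,0,0],"turn": [0,0,-1.163],"grip": 0}
    - {"xyz": [0,0,0],"turn": [0,0,-1.28],"grip": 0}
    - {"xyz": [0,0,0],"turn": [0,0,-1.396],"grip": 0}

```text
clock: 8.22
tcp_pos: [0.4004, 0.0064, 0.1803]
orientation: [-0.0, -0.407, 0.913, -0.0]
wrist_force: [-0.0, -0.4, -2.1]
finger_gap: 0.0112
grip_force: 59.2
```

```bash
python3 -c "
from h import *
s=env.get_state(); print(s['joint_pos'].round(3),s['tcp_pos'],s['orientation'],s['clock'])
q=s['orientation'];yaw=np.degrees(2*np.arctan2(q[2],q[1]));print(yaw,relrot(yaw+80),relrot(-14.6), rel([.4397,.2099,.17]))"
```

```text
[-1.850e-01  1.000e-03 -4.560e-01  1.114e+00 -0.000e+00 -1.023e+00] [0.40037463 0.00644787 0.18034094] [-6.85567455e-05 -4.06954303e-01  9.13448514e-01 -4.87079584e-05] 8.2167
228.02730406182184 [ 8.75045282e-05 -1.60356439e-04 -1.39626340e+00] [ 1.48213928e-04 -1.36733875e-04 -2.04853999e+00] [-177.56083687  106.82733658   10.30811558]
```

Call:
apply_moves:
  rows:
    - {"xyz": [-8,5,0],"turn": [0,0,-0.116],"grip": 0}
    - {"xyz": [-22,13,1],"turn": [0,0,-0.233],"grip": 0}
    - {"xyz": [-39,23,2],"turn": [0,0,-0.349],"grip": 0}
    - {"xyz": [-56,34,3],"turn": [0,0,-0.465],"grip": 0}
    - {"xyz": [-74,45,4],"turn": [0,0,-0.582],"grip": 0}
    - {"xyz": [-92,56,5],"turn": [0,0,-0.698],"grip": 0}
    - {"xyz": [-110,66,6],"turn": [0,0,-0.814],"grip": 0}
    - {"xyz": [-128,77,7],"turn": [0,0,-0.931],"grip": 0}
    - {"xyz": [-145,87,8],"turn": [0,0,-1.047],"grip": 0}
    - {"xyz": [-160,97,9],"turn": [0,0,-1.163],"grip": 0}
    - {"xyz": [-172,104,10],"turn": [0,0,-1.28],"grip": 0}
    - {"xyz": [-177.5,107,10],"turn": [0,0,-1.396],"grip": 0}

```text
clock: 9.22
tcp_pos: [0.4409, 0.2114, 0.1699]
orientation: [-0.0, 0.899, -0.438, -0.0]
wrist_force: [0.3, -0.6, -1.8]
finger_gap: 0.0114
grip_force: 59.2
```

Call:
apply_moves:
  rows:
    - {"xyz": [0,0,0],"turn": [0,0,-0.1],"grip": 0}
    - {"xyz": [0,0,0],"turn": [0,0,-0.2],"grip": 0}
    - {"xyz": [0,0,0],"turn": [0,0,-0.3],"grip": 0}
    - {"xyz": [0,0,0],"turn": [0,0,-0.4],"grip": 0}
    - {"xyz": [0,0,0],"turn": [0,0,-0.5],"grip": 0}
    - {"xyz": [0,0,0],"turn": [0,0,-0.6],"grip": 0}
    - {"xyz": [0,0,0],"turn": [0,0,-0.652],"grip": 0}
    - {"xyz": [0,0,0],"turn": [0,0,-0.652],"grip": 0}
    - {"xyz": [0,0,0],"turn": [0,0,-0.652],"grip": 0}

```text
clock: 9.97
tcp_pos: [0.4406, 0.2097, 0.1701]
orientation: [0.0, 0.991, -0.131, -0.0]
wrist_force: [0.0, -0.4, -0.8]
finger_gap: 0.0111
grip_force: 59.2
```

```bash
python3 w.py w5
cat > w2.py <<'E'
from h import *
print(env.get_state()['joint_pos'].round(3),relrot(-14.6).round(4))
w=np.load('wm.npz'); X,Y,Z=w['X'],w['Y'],w['Z']
for r in(30,60,90,120,140,190):
    print(r,[ tuple(round(float(t[r,u]),1) for t in(X,Y,Z)) for u in(250,282,315)])
g=cv2.cvtColor(w['c'],cv2.COLOR_BGR2GRAY); lr=[int(100+np.argmin(g[100:200,u])) for u in (255,282,310)];print('line',lr,[(X[r,u],Y[r,u],Z[r,u]) for r,u in zip(lr,(255,282,310))])
g=g.astype(int)
for r in(60,120,180):
    e=abs(np.diff(g[r])); print(r,[int(k) for k in np.where(e>25)[0] if 200<k<360])
def st(lab,m): print(lab,m.sum(),cv2.minAreaRect(np.c_[X[m],Y[m]].astype(np.float32)))
st('bridge',(abs(Z-52)<3)&(X>-20)&(X<70)&(abs(Y)<75)); st('bed',(abs(Z)<3)&(abs(X)<110)&(abs(Y)<90))
E
python3 w2.py
```

```text
9.9667 [0.44060715 0.20970366 0.17014268] [ 1.80638050e-04  9.91375162e-01 -1.31054237e-01 -2.05242123e-04] 0.01112116883627406
yaw -15.061034329138982
-0.14 0.16 [-0.9  0.  10.1]
-0.125 0.046 [ 1.410e+01 -1.000e-01  1.241e+02]
-0.055 0.046 [ 84.1  -0.7 124.1]
-0.055 0.041 [ 84.1  -0.7 129.1]
[ 0.28   0.175 -0.287  1.109 -0.    -2.599] [ 0.0003  0.0003 -0.008 ]
30 [(-36.6, 12.2, 135.6), (-36.6, -0.7, 135.0), (-36.8, -14.1, 135.3)]
60 [(-47.8, 12.7, 134.8), (-47.7, -0.6, 133.2), (-48.0, -14.4, 134.8)]
90 [(-59.6, 13.1, 134.1), (-59.8, -0.5, 135.0), (-59.9, -14.5, 135.1)]
120 [(-72.0, 13.5, 134.3), (-72.1, -0.4, 134.6), (-72.2, -14.8, 134.4)]
140 [(-80.6, 13.8, 134.5), (-80.7, -0.4, 134.3), (-80.8, -14.9, 134.7)]
190 [(-103.2, 14.6, 134.3), (-103.0, -0.2, 135.6), (-103.4, -15.4, 134.3)]
line [153, 152, 152] [(np.float64(-86.24730959339944), np.float64(11.71545270111923), np.float64(134.748369581244)), (np.float64(-86.01332066788748), np.float64(-0.3203249083145923), np.float64(133.84134290642066)), (np.float64(-85.94606886126081), np.float64(-12.747556665511155), np.float64(135.309267333261))]
60 [233]
120 [236]
180 [238]
bridge 19 ((-2.7863008975982666, 19.572092056274414), (65.74807739257812, 0.19610418379306793), 89.33943176269531)
bed 10735 ((-40.469444274902344, 0.8851699829101562), (103.69229125976562, 140.6160888671875), 0.04723794758319855)
```

View pics/w5.png

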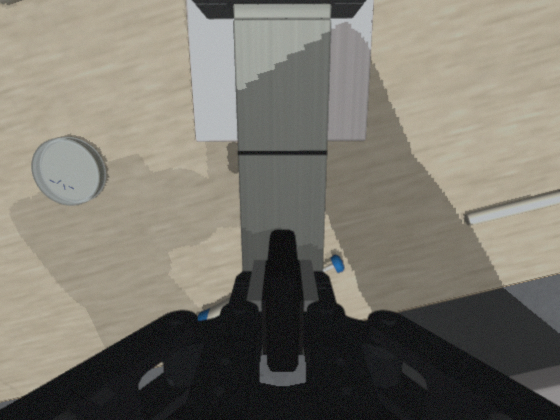

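The gauge is now aligned with the bed, with the bed in the upper middle, the blade line at row 152, the petri dish at (68,170) and a pipette behind. I'll check the pipette clearance before descending.

Run:
```python
from h import *
P=np.load('P.npy'); M=np.array([.5752,.1746]); a=np.radians(-14.6); ex=np.array([np.cos(a),np.sin(a)]); ey=np.array([-ex[1],ex[0]])
m=np.zeros((420,560),bool); m[250:288,130:230]=1; m&=(P[...,2]>.006)
D=(P[m][:,:2]-M)*1000; X=D@ex; Y=D@ey; Z=P[m][:,2]*1000
for y0 in range(-60,120,20):
    k=(Y>=y0)&(Y<y0+20)
    if k.any(): print(y0,X[k].min().round(),X[k].max().round(),Z[k].max().round())
```

```text
-60 -247.0 -169.0 22.0
-40 -257.0 -205.0 50.0
-20 -283.0 -207.0 51.0
0 -289.0 -202.0 28.0
20 -261.0 -212.0 29.0
40 -292.0 -214.0 30.0
60 -275.0 -206.0 28.0
80 -294.0 -216.0 25.0
100 -293.0 -223.0 23.0
```

Clear: the pipette lies at X<-200. Descending.

Call:
apply_moves:
  rows:
    - {"xyz": [4,0,15],"turn": [0,0,0.004],"grip": 0}
    - {"xyz": [10,0,40],"turn": [0,0,0.008],"grip": 0}
    - {"xyz": [14,0,65],"turn": [0,0,0.008],"grip": 0}
    - {"xyz": [14,0,90],"turn": [0,0,0.008],"grip": 0}
    - {"xyz": [14,0,110],"turn": [0,0,0.008],"grip": 0}
    - {"xyz": [14,0,120],"turn": [0,0,0.008],"grip": 0}
    - {"xyz": [14,0,124],"turn": [0,0,0.008],"grip": 0}
    - {"xyz": [14,0,124],"turn": [0,0,0.008],"grip": 0}
    - {"xyz": [14,0,124],"turn": [0,0,0.008],"grip": 0}

```text
clock: 10.77
tcp_pos: [0.4549, 0.2063, 0.0472]
orientation: [-0.0, 0.991, -0.134, 0.001]
wrist_force: [-0.0, 0.4, -1.2]
finger_gap: 0.0115
grip_force: 59.3
```

```bash
python3 w.py w6; python3 w2.py
python3 - <<'E'
from h import *
w=np.load('wm.npz'); X,Y,Z=w['X'],w['Y'],w['Z']
m=(Z>20)&(Z<45)&(abs(Y)<70)&(X>-20)&(X<20); print('front face X',np.percentile(X[m],[5,50,95]),m.sum(), Y[m].min(),Y[m].max())
m=(abs(Z)<3)&(X<-20)&(X>-80)&(abs(Y)>25)&(abs(Y)<85); print('bed z,y',np.median(Z[m]),Y[m].min(),Y[m].max())
E
```

```text
10.7667 [0.4548732  0.20627256 0.04715087] [-9.74087547e-05  9.90937415e-01 -1.34323329e-01  5.23096615e-04] 0.01152666713083541
yaw -15.438988403575621
-0.14 0.16 [ -15.5    0.5 -112.9]
-0.125 0.046 [-0.6  0.3  1.2]
-0.055 0.046 [69.4 -0.7  1.2]
-0.055 0.041 [69.4 -0.7  6.2]
[ 0.265  0.305 -0.448  0.816 -0.    -2.607] [-0.0009 -0.0018 -0.0145]
30 [(-21.9, 11.8, 12.4), (-21.8, -1.2, 11.4), (-22.2, -14.6, 12.2)]
60 [(-33.1, 12.3, 12.1), (-33.4, -1.0, 12.7), (-33.4, -14.8, 11.3)]
90 [(-44.9, 12.9, 10.9), (-45.2, -0.8, 13.5), (-45.3, -14.8, 12.0)]
120 [(-57.3, 13.3, 11.3), (-57.5, -0.6, 11.2), (-57.7, -15.0, 11.0)]
140 [(-65.7, 13.5, 13.0), (-66.0, -0.5, 11.7), (-66.2, -15.1, 11.9)]
190 [(-88.3, 14.5, 12.0), (-88.6, -0.2, 11.8), (-88.7, -15.3, 12.1)]
line [152, 152, 152] [(np.float64(-70.97668297184767), np.float64(11.527941739323783), np.float64(12.713445217094462)), (np.float64(-71.11922255749317), np.float64(-0.42522053905306706), np.float64(13.057201436816674)), (np.float64(-71.34165318117583), np.float64(-12.819596829672747), np.float64(12.706344718066187))]
60 [233, 279]
120 []
180 [224]
bridge 0 ((0.0, 0.0), (0.0, 0.0), 0.0)
bed 40316 ((-50.23911666870117, 1.1008224487304688), (140.8319549560547, 86.1977767944336), 89.06587219238281)Traceback (most recent call last):
  File "<stdin>", line 3, in <module>
    return _quantile_unchecked(
        a, q, axis, out, overwrite_input, method, keepdims, weights)
    return _ureduce(a,
                    func=_quantile_ureduce_func,
    ...<5 lines>...
                    overwrite_input=overwrite_input,
                    method=method)
    r = func(a, **kwargs)
    result = _quantile(arr,
                       quantiles=q,
    ...<2 lines>...
                       out=out,
                       weights=wgt)
    slices_having_nans = np.isnan(arr[-1, ...])
                                  ~~~^^^^^^^^^
IndexError: index -1 is out of bounds for axis 0 with size 0
```

View pics/w6.png

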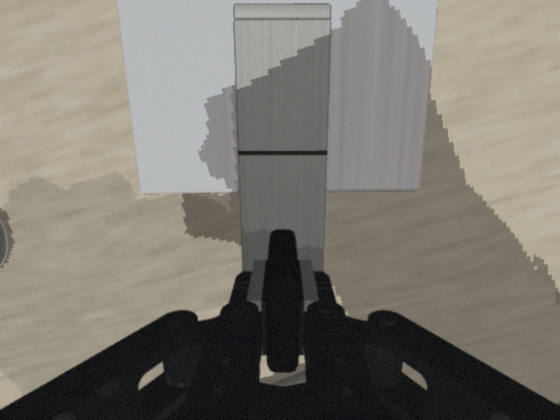

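The blade lies over the bed, 22 mm of line past the bed's front edge, with bed on both sides: left edge about 120-140, right about 420-437. Lowering 2 mm, straightening and sliding in most of the way.

Call:
apply_moves:
  rows:
    - {"xyz": [0,-0.5,1],"turn": [0,0,-0.007],"grip": 0}
    - {"xyz": [0,-1,2],"turn": [0,0,-0.0145],"grip": 0}
    - {"xyz": [4,-1.1,2],"turn": [0,0,-0.0145],"grip": 0}
    - {"xyz": [10,-1.2,2],"turn": [0,0,-0.0145],"grip": 0}
    - {"xyz": [17,-1.3,2],"turn": [0,0,-0.0145],"grip": 0}
    - {"xyz": [24,-1.4,2],"turn": [0,0,-0.0145],"grip": 0}
    - {"xyz": [31,-1.5,2],"turn": [0,0,-0.0145],"grip": 0}
    - {"xyz": [38,-1.6,2],"turn": [0,0,-0.0145],"grip": 0}
    - {"xyz": [45,-1.7,2],"turn": [0,0,-0.0145],"grip": 0}
    - {"xyz": [51,-1.7,2],"turn": [0,0,-0.0145],"grip": 0}
    - {"xyz": [55,-1.7,2],"turn": [0,0,-0.0145],"grip": 0}
    - {"xyz": [55,-1.7,2],"turn": [0,0,-0.0145],"grip": 0}

```text
clock: 11.82
tcp_pos: [0.5087, 0.1928, 0.0442]
orientation: [0.0, 0.992, -0.127, 0.0]
wrist_force: [0.3, 0.1, -2.0]
finger_gap: 0.0113
grip_force: 59.3
```

```bash
cat > w3.py <<'E'
from h import *
w=np.load('wm.npz'); X,Y,Z=w['X'],w['Y'],w['Z']; print(relrot(-14.6).round(4))
g=cv2.cvtColor(w['c'],cv2.COLOR_BGR2GRAY)
us=range(246,320,8); lr=[40+int(np.argmin(g[130:175,u]))+90 for u in us]; p=np.array([(X[r,u],Y[r,u],Z[r,u]) for r,u in zip(lr,us)]); print('line rows',lr,p.mean(0))
# bridge front: lower/upper columns beside blade
for u in (160,190,205,360,380,400):
    col=[(r,round(float(X[r,u]),1),round(float(Z[r,u]),1)) for r in range(0,150,12)]; print(u,col)
E
python3 w.py w7; python3 w3.py
```

```text
11.8167 [0.5087379  0.19277488 0.04422556] [ 7.54856092e-05  9.91859960e-01 -1.27333228e-01  2.52410802e-04] 0.011298965715533241
yaw -14.631034108641636
-0.14 0.16 [ -71.     0.9 -115.8]
-0.125 0.046 [-56.1   0.9  -1.8]
-0.055 0.046 [13.9  0.8 -1.8]
-0.055 0.041 [13.9  0.8  3.2]
[ 0.0004  0.0003 -0.0003]
line rows [153, 130, 133, 132, 134, 135, 134, 132, 131, 152] [-5.66587736  0.81465976 64.00155308]
160 [(0, 33.2, 51.7), (12, 29.8, 52.9), (24, 26.8, 52.1), (36, 23.8, 50.9), (48, 20.4, 51.5), (60, 16.9, 52.7), (72, 13.6, 51.3), (84, 10.1, 51.9), (96, 6.6, 51.8), (108, 3.0, 52.7), (120, -0.7, 51.8), (132, -7.5, -1.3), (144, -12.9, -0.2)]
190 [(0, 32.9, 52.7), (12, 30.0, 51.9), (24, 27.0, 50.8), (36, 18.9, 77.2), (48, 20.3, 51.8), (60, 16.9, 52.3), (72, 13.6, 51.4), (84, 10.0, 52.1), (96, 6.5, 52.8), (108, 2.9, 53.1), (120, -0.7, 50.7), (132, -7.4, 1.4), (144, -12.8, 1.1)]
205 [(0, 25.8, 79.2), (12, 23.5, 78.9), (24, 21.1, 78.5), (36, 18.5, 79.1), (48, 16.0, 79.2), (60, 13.4, 79.2), (72, 10.8, 79.2), (84, 8.2, 79.0), (96, 6.5, 51.9), (108, 2.9, 52.5), (120, -0.7, 52.3), (132, -7.5, 0.1), (144, -13.0, 0.1)]
360 [(0, 26.0, 78.2), (12, 23.5, 78.8), (24, 21.0, 79.0), (36, 18.5, 78.9), (48, 16.0, 79.1), (60, 13.4, 79.0), (72, 11.0, 77.6), (84, 8.3, 77.4), (96, 6.4, 52.6), (108, 2.9, 51.8), (120, -0.8, 51.9), (132, -7.5, 1.1), (144, -13.0, 0.2)]
380 [(0, 32.9, 52.7), (12, 30.0, 51.6), (24, 26.9, 51.3), (36, 23.5, 52.1), (48, 20.2, 52.1), (60, 16.8, 52.8), (72, 13.3, 53.1), (84, 10.0, 51.9), (96, 6.5, 52.2), (108, 2.9, 52.0), (120, -0.8, 52.1), (132, -7.5, 0.0), (144, -13.0, 0.1)]
400 [(0, 33.1, 51.9), (12, 2.3, 167.0), (24, 26.7, 52.2), (36, 23.3, 53.3), (48, 20.3, 51.7), (60, 16.8, 52.3), (72, 13.5, 51.8), (84, 9.9, 53.2), (96, 6.5, 52.4), (108, 2.9, 52.2), (120, -0.7, 53.2), (132, -7.6, -0.6), (144, -12.9, 1.0)]
```

View pics/w7.png

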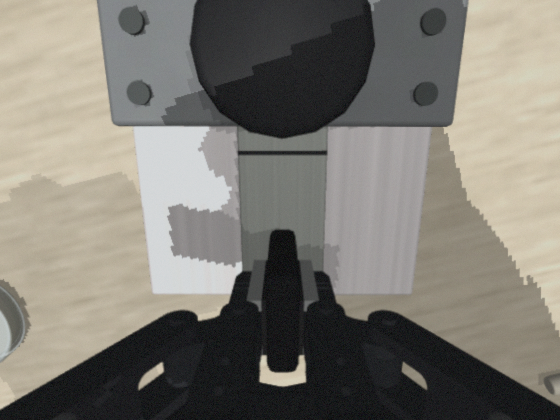

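The bridge's front edge is at row 125 (columns 113-453) and the line at row 152 (columns 238-327), centred. That leaves about 13.4 mm to go.

Call:
apply_moves:
  rows:
    - {"xyz": [3,0,0],"turn": [0,0,0],"grip": 0}
    - {"xyz": [7,0,0],"turn": [0,0,0],"grip": 0}
    - {"xyz": [11,0,0],"turn": [0,0,0],"grip": 0}
    - {"xyz": [13.4,0,0],"turn": [0,0,0],"grip": 0}
    - {"xyz": [13.4,0,0],"turn": [0,0,0],"grip": 0}
    - {"xyz": [13.4,0,0.6],"turn": [0,0,0],"grip": 0}
    - {"xyz": [13.4,0,1],"turn": [0,0,0],"grip": 0}
    - {"xyz": [13.4,0,1],"turn": [0,0,0],"grip": 0}
    - {"xyz": [13.4,0,1],"turn": [0,0,0],"grip": 0}

```text
clock: 12.62
tcp_pos: [0.5207, 0.1897, 0.0436]
orientation: [0.0, 0.992, -0.127, 0.0]
wrist_force: [0.4, -1.0, 1.9]
finger_gap: 0.0113
grip_force: 59.7
```

```bash
python3 w.py w8
python3 - <<'E'
from h import *
w=np.load('wm.npz'); X,Y,Z=w['X'],w['Y'],w['Z']; print(relrot(-14.6).round(4), env.get_state()['wrist_force'])
for u in (150,200,400,420):
    k=[r for r in range(100,220) if Z[r,u]>40]; print(u,max(k),X[max(k),u],Z[max(k),u])
g=cv2.cvtColor(w['c'],cv2.COLOR_BGR2GRAY)
print(g[130:180:2,282], [(r,X[r,282].round(1),Z[r,282].round(1)) for r in range(150,215,8)])
E
```

```text
12.6167 [0.52069173 0.18968662 0.0435577 ] [ 1.43863897e-04  9.91902942e-01 -1.26997985e-01  2.12822975e-04] 0.011322675628924899
yaw -14.592303645924929
-0.14 0.16 [ -83.4    0.9 -116.5]
-0.125 0.046 [-68.4   0.9  -2.5]
-0.055 0.046 [ 1.6  0.9 -2.4]
-0.055 0.041 [1.5 0.9 2.6]
[ 0.0003 -0.0004  0.0002] [ 0.23127462 -0.75176927  0.87104228]
150 164 -2.317218783595221 51.136566239174385
200 164 -2.3786848816633617 50.91356981104446
400 165 -2.780585882279379 50.42883031313261
420 182 14.682955631683482 166.27688043446886
[37 35 40 34 39 37 40 35 42 32 34 36 34 33 32 32 35 35 34 32 35 33 34 35
 32] [(150, np.float64(5.3), np.float64(79.5)), (158, np.float64(3.1), np.float64(78.2)), (166, np.float64(1.2), np.float64(78.5)), (174, np.float64(-0.7), np.float64(79.3)), (182, np.float64(-2.9), np.float64(78.3)), (190, np.float64(-20.7), np.float64(7.9)), (198, np.float64(-24.5), np.float64(8.0)), (206, np.float64(-28.1), np.float64(8.8)), (214, np.float64(-32.1), np.float64(8.3))]
```

By the measured offsets the line is about 1 mm short, so I'll advance 1 mm and release.

Call:
apply_moves:
  rows:
    - {"xyz": [1,0,0],"turn": [0,0,0],"grip": 0}
    - {"xyz": [1,0,0],"turn": [0,0,0],"grip": 0}
    - {"xyz": [1,0,0],"turn": [0,0,0],"grip": 0.1}
    - {"xyz": [1,0,0],"turn": [0,0,0],"grip": 0.25}
    - {"xyz": [1,0,0],"turn": [0,0,0],"grip": 0.5}
    - {"xyz": [1,0,0],"turn": [0,0,0],"grip": 0.6}
    - {"xyz": [1,0,0],"turn": [0,0,0],"grip": 0.6}
    - {"xyz": [1,0,-10],"turn": [0,0,0],"grip": 0.6}
    - {"xyz": [1,0,-35],"turn": [0,0,0],"grip": 0.6}
    - {"xyz": [1,0,-70],"turn": [0,0,0],"grip": 0.6}
    - {"xyz": [1,0,-100],"turn": [0,0,0],"grip": 0.6}
    - {"xyz": [1,0,-120],"turn": [0,0,0],"grip": 0.6}

```text
clock: 13.67
tcp_pos: [0.5227, 0.1897, 0.1672]
orientation: [-0.001, 0.992, -0.127, 0.002]
wrist_force: [0.3, 0.3, -0.8]
finger_gap: 0.0511
grip_force: 0.0
```

Call:
apply_moves:
  rows:
    - {"xyz": [-25,0,0],"turn": [0,0,0],"grip": 0.6}
    - {"xyz": [-50,0,0],"turn": [0,0,0],"grip": 0.6}
    - {"xyz": [-60,0,0],"turn": [0,0,0],"grip": 0.6}
    - {"xyz": [-60,0,0],"turn": [0,0,0],"grip": 0.6}
    - {"xyz": [-60,0,0],"turn": [0,0,0],"grip": 0.6}

```text
clock: 14.08
tcp_pos: [0.4638, 0.2047, 0.1638]
orientation: [0.0, 0.992, -0.127, 0.001]
wrist_force: [0.2, 0.6, 0.5]
finger_gap: 0.0506
grip_force: 0.0
```

```bash
python3 w.py w9
python3 - <<'E'
from h import *
w=np.load('wm.npz'); X,Y,Z=w['X'],w['Y'],w['Z']
def st(lab,m): m&=(X>-120)&(X<60)&(abs(Y)<60); print(lab,m.sum(),X[m].mean().round(1),Y[m].mean().round(1),cv2.minAreaRect(np.c_[X[m],Y[m]].astype(np.float32)))
st('handle',(abs(Z-60)<5)&(X<-15)); st('blade',(abs(Z-8)<2.5)&(abs(Y)<30)); st('bridge',abs(Z-52)<3.); st('pad',abs(Z-79)<5)
s=env.get_state();print(rel([*(np.array([.5935,.1692])),.14]))
E
```

```text
14.0833 [0.46379489 0.20474297 0.16384481] [ 2.76344996e-05  9.91946923e-01 -1.26652741e-01  6.20471241e-04] 0.05059669440690292
yaw -14.552421872126041
-0.14 0.16 [-24.6   1.1   3.8]
-0.125 0.046 [ -9.7   1.1 117.8]
-0.055 0.046 [ 60.3   1.2 117.9]
-0.055 0.041 [ 60.3   1.2 122.9]
handle 1187 -57.9 0.6 ((-58.41276550292969, 0.584709644317627), (39.13486862182617, 11.72258472442627), 0.05938601866364479)
blade 5060 -33.9 0.6 ((-40.532466888427734, 0.6211166381835938), (40.23249053955078, 85.11605072021484), 89.96891021728516)
bridge 5020 7.1 0.9 ((8.144991874694824, 0.923126220703125), (110.29296875, 22.31178855895996), 89.74475860595703)
pad 2048 4.7 0.7 ((3.699376106262207, 1.0357303619384766), (40.9457893371582, 16.161392211914062), 89.95124816894531)
[133.83989187   1.81167777  23.84783393]
```

View pics/w9.png

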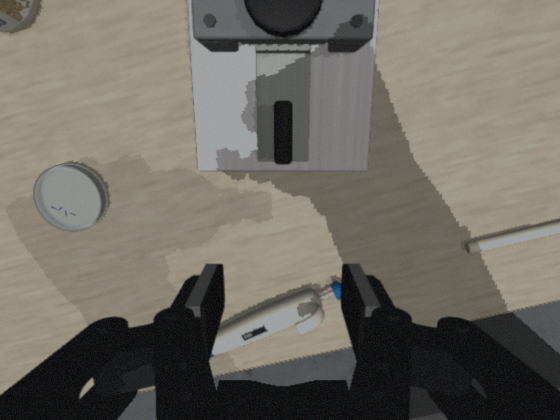

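The gauge lies centred on the bed. The line shows at row 52, right at the foot of the bridge face (rows 50-52), the handle is at (283,131), and the dish, flask and marker are untouched. Measured against the bridge, the line error is within 1 mm. Next: shut the fingers and go above the pad.

Call:
apply_moves:
  rows:
    - {"xyz": [20,0,0],"turn": [0,0,0],"grip": 0}
    - {"xyz": [50,1,0],"turn": [0,0,0],"grip": 0}
    - {"xyz": [80,1,0],"turn": [0,0,0],"grip": 0}
    - {"xyz": [110,1,0],"turn": [0,0,0],"grip": 0}
    - {"xyz": [128,1,5],"turn": [0,0,0],"grip": 0}
    - {"xyz": [133,1,15],"turn": [0,0,0],"grip": 0}
    - {"xyz": [133,1,35],"turn": [0,0,0],"grip": 0}
    - {"xyz": [133,1,50],"turn": [0,0,0],"grip": 0}
    - {"xyz": [133,1,57],"turn": [0,0,0],"grip": 0}
    - {"xyz": [133,1,57],"turn": [0,0,0],"grip": 0}
    - {"xyz": [133,1,57],"turn": [0,0,0],"grip": 0}
  force: 20

```text
clock: 15.05
tcp_pos: [0.5915, 0.17, 0.1058]
orientation: [0.0, 0.992, -0.127, -0.001]
wrist_force: [0.8, 1.0, 0.9]
finger_gap: 0.0001
grip_force: 0.0
```

```bash
python3 -c "
from h import *
s=env.get_state(); print(s['tcp_pos'],s['wrist_force'],s['finger_gap'],rel([.5935,.1692,.092]))"
```

```text
[0.59150793 0.17002765 0.10582087] [0.81711694 0.96015036 0.90481843] 0.00014726519483611083 [ 2.15489543  0.28753691 13.81823508]
```

Pushing down slowly, in small steps, watching the force.

Call:
apply_moves:
  rows:
    - {"xyz": [2,0,1.5],"turn": [0,0,0],"grip": 0}
    - {"xyz": [2,0,3],"turn": [0,0,0],"grip": 0}
    - {"xyz": [2,0,4.5],"turn": [0,0,0],"grip": 0}
    - {"xyz": [2,0,6],"turn": [0,0,0],"grip": 0}
    - {"xyz": [2,0,7],"turn": [0,0,0],"grip": 0}
    - {"xyz": [2,0,8],"turn": [0,0,0],"grip": 0}
    - {"xyz": [2,0,9],"turn": [0,0,0],"grip": 0}
    - {"xyz": [2,0,10],"turn": [0,0,0],"grip": 0}
    - {"xyz": [2,0,11],"turn": [0,0,0],"grip": 0}
    - {"xyz": [2,0,11],"turn": [0,0,0],"grip": 0}

```text
clock: 15.88
tcp_pos: [0.5939, 0.1696, 0.0953]
orientation: [0.0, 0.992, -0.127, 0.0]
wrist_force: [-0.6, 0.5, 3.3]
finger_gap: -0.0001
grip_force: 1.5
```

Call:
apply_moves:
  rows:
    - {"xyz": [0,0,0.5],"turn": [0,0,0],"grip": 0}
    - {"xyz": [0,0,1],"turn": [0,0,0],"grip": 0}
    - {"xyz": [0,0,1.5],"turn": [0,0,0],"grip": 0}
    - {"xyz": [0,0,1.5],"turn": [0,0,0],"grip": 0}

```text
clock: 16.22
tcp_pos: [0.5939, 0.1696, 0.0937]
orientation: [0.0, 0.992, -0.127, -0.0]
wrist_force: [-1.0, -0.9, 3.2]
finger_gap: -0.0002
grip_force: 1.5
```

Call:
apply_moves:
  rows:
    - {"xyz": [0,0,0.5],"turn": [0,0,0],"grip": 0}
    - {"xyz": [0,0,1],"turn": [0,0,0],"grip": 0}
    - {"xyz": [0,0,1.5],"turn": [0,0,0],"grip": 0}
    - {"xyz": [0,0,1.5],"turn": [0,0,0],"grip": 0}

```text
clock: 16.55
tcp_pos: [0.5939, 0.1696, 0.0921]
orientation: [0.0, 0.992, -0.127, -0.0]
wrist_force: [-0.6, -0.1, 2.9]
finger_gap: 0.0001
grip_force: 1.4
```

Call:
apply_moves:
  rows:
    - {"xyz": [0,0,0.4],"turn": [0,0,0],"grip": 0}
    - {"xyz": [0,0,0.8],"turn": [0,0,0],"grip": 0}
    - {"xyz": [0,0,0.8],"turn": [0,0,0],"grip": 0}

```text
clock: 16.8
tcp_pos: [0.5939, 0.1696, 0.0921]
orientation: [0.0, 0.992, -0.127, 0.0]
wrist_force: [-2.1, 1.3, 6.6]
finger_gap: 0.0
grip_force: 3.5
```

It stopped at z = 0.092, the expected rest height, with the force rising. One more small press, then retreat.

Call:
apply_moves:
  rows:
    - {"xyz": [0,0,0.6],"turn": [0,0,0],"grip": 0}
    - {"xyz": [0,0,1.2],"turn": [0,0,0],"grip": 0}
    - {"xyz": [0,0,1.2],"turn": [0,0,0],"grip": 0}

```text
clock: 17.05
tcp_pos: [0.594, 0.1696, 0.092]
orientation: [0.0, 0.992, -0.127, 0.001]
wrist_force: [-4.2, -0.6, 13.0]
finger_gap: 0.0004
grip_force: 6.6
```

Call:
apply_moves:
  rows:
    - {"xyz": [0,0,-3],"turn": [0,0,0],"grip": 0}
    - {"xyz": [0,0,-10],"turn": [0,0,0],"grip": 0}
    - {"xyz": [0,0,-30],"turn": [0,0,0],"grip": 0}
    - {"xyz": [0,0,-60],"turn": [0,0,0],"grip": 0}
    - {"xyz": [-30,0,-75],"turn": [0,0,0],"grip": 0}
    - {"xyz": [-65,0,-75],"turn": [0,0,0],"grip": 0}
    - {"xyz": [-100,0,-75],"turn": [0,0,0],"grip": 0}
    - {"xyz": [-125,0,-75],"turn": [0,0,0],"grip": 0}
    - {"xyz": [-130,0,-75],"turn": [0,0,0],"grip": 0}
    - {"xyz": [-130,0,-75],"turn": [0,0,0],"grip": 0}
    - {"xyz": [-130,0,-75],"turn": [0,0,0],"grip": 0}

```text
clock: 17.97
tcp_pos: [0.4688, 0.2024, 0.1656]
orientation: [0.0, 0.992, -0.127, 0.001]
wrist_force: [0.3, -0.3, 0.8]
finger_gap: 0.0002
grip_force: 0.0
```

```bash
python3 w.py w10
python3 - <<'E'
from h import *
w=np.load('wm.npz'); X,Y,Z=w['X'],w['Y'],w['Z']
def st(lab,m): m&=(X>-120)&(X<60)&(abs(Y)<60); print(lab,m.sum(),np.median(Z[m]).round(1),cv2.minAreaRect(np.c_[X[m],Y[m]].astype(np.float32)))
st('handle',(abs(Z-60)<5)&(X<-15)); st('blade',(abs(Z-8)<2.5)&(abs(Y)<30)); st('bridge',abs(Z-52)<3.); st('pad',abs(Z-73)<8)
E
```

```text
17.9667 [0.4688263  0.20243948 0.16556586] [ 6.48541176e-05  9.91924580e-01 -1.26827720e-01  5.93955502e-04] 0.0001678772331369804
yaw -14.572635776405422
-0.14 0.16 [-30.1   0.1   5.5]
-0.125 0.046 [-1.520e+01  1.000e-01  1.195e+02]
-0.055 0.046 [ 54.8   0.2 119.6]
-0.055 0.041 [ 54.8   0.2 124.6]
handle 1123 59.8 ((-58.461944580078125, 0.8137068748474121), (39.43092727661133, 11.493265151977539), 0.4028801918029785)
blade 4908 8.1 ((-41.34650802612305, -2.861818313598633), (47.795753479003906, 85.1851577758789), 88.90422821044922)
bridge 5799 52.1 ((-26.752967834472656, 0.8396682739257812), (103.59773254394531, 110.27880859375), 0.12314528226852417)
pad 3058 72.0 ((7.58220100402832, 0.9408721923828125), (43.49681854248047, 24.32254409790039), 89.53284454345703)
```

The pad top is 72 mm above the bed, so the head rests on the blade. The gauge hasn't moved and the arm is clear.

```bash
python3 -c "
from h import *
print(ticket.hand_in())"
```

```text
the job is handed in; nothing more can be done
None
```

The job is handed in at about 18 s: by my measurements the wide gauge's line is within about 1 mm of the bridge face, the head rests on the blade (pad 72 mm above the bed) and the arm is clear; the hand-in returned no verdict, and I viewed 11 pictures, one over the limit of 10.

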